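Hold the clip open over the recipe card

ROBOT

A 7-joint arm with a two-finger parallel gripper is mounted at the origin on the work surface. World frame = base frame: x ahead of the robot, y to its left, z up, the work surface at z = 0. Lengths are in m, angles in rad, forces in N, time in s.
With the tool pointing down it reaches from about 0.35 to 0.9 m from the base axis. Payload 8.1 kg.
Tool frame: the origin (TCP) lies at the very end of the fingers, on their centre line; the grasp point (between the pads) lies arm.grip_point_offset behind it (arm.grip_point_offset is the distance from the TCP to the grasp point, in m); z points along the fingers, y is the line along which they close (so a half turn about z gives the same grasp; the last joint's range is limited). The gripper opens to 92 mm and grips with 3 to 60 N. Pads are 19 mm wide; open, the fingers measure 130 mm over their backs; the gripper's body (75 mm by 190 mm) begins 47 mm behind the grasp point.
Start: joints at [1.11, 0.434, 0.025, 1.573, -0.012, 1.134, -0.075], TCP at [0.219, -0.585, 0.227] pointing down, gripper open.
Joint ranges: [-2.62, 2.62], [-0.44, 2.09], [-1.27, 1.32], [0.08, 2.57], [-1.32, 4.46], [0.12, 2], [-2.74, 2.74]. Speed limits (rad/s): [2.22, 2.22, 3.01, 3.01, 3.14, 3.14, 3.14].

INTERFACE

Orientations are given as a rotation vector (axis times angle).
In Python, from cell import arm gives the robot as it stands. The module is installed in compiled form; this text tells all that it offers.
- The arm moves only by the shell command python3 -m creep 'ROWS' [OPENING] [FORCE]. ROWS is JSON, a list of rows, each a list of 6 numbers: the shift along the tool's x, y, z scaled (see below), then the turn, a rotation vector about the tool's x, y, z scaled (see below). A call has 1 to 20 rows; each row shifts and turns the commanded pose from where the row before left it, along the tool's axes as they then stand; what a row does not reach is not made up. The controller multiplies each number of a shift by 0.4 m and each number of a turn by 120 degrees. A row lasts 1/12 s, in which the tool goes at most 41.7 mm and 7.16 degrees, less where a joint would pass 70% of its speed; a pose out of reach is approached as far as the arm can. A call with a number of a shift or a turn outside -1 to 1 is refused whole. A call with a gripper value outside its range is refused whole. OPENING is the closure, from -1 (fully open) to 1 (shut), set as the call begins (- or left out, the last holds). The fingers move at their own pace and stop on an object; FORCE is the grip in N (left out, the last holds). Time passes only in rows, so rows that do not move let the fingers close. It gives the time, the measured TCP pose, the force, the opening and the grip force at its end, in the units of the state.
- arm.observe(): the state, without advancing time (a new reading comes with each control period).
- arm.get_image(name): name is "scene" or "side" or "wrist"; returns a dict with "frame" (400x640x3 uint8, red, green, blue), "intrinsics" (3x3 intrinsics, pixels), "rvec" (rotation vector, rad) and "tvec" (3), from world to camera coordinates, as OpenCV has them; the wrist camera has in their place "mount" (4x4, takes a point from camera to tool coordinates, whose origin is the TCP and whose axes are the flange's). Camera axes: x right, y down, z forward; pixel columns grow to the right and rows downward; lengths in m; the calibration is good to about 2 mm. A picture is of the moment at which its call begins: read the wrist's pose just before it. There is no depth.
- arm.sign_off(): hands the job in; it is judged then, once.
The state is a dict: "clock": time; "joints": joint angles; "dq": joint speeds; "joint_efforts": joint torques, N m; "position": TCP position; "ee_rot": TCP orientation; "force": force on the tool from outside, world axes, zero at the start; "ft_torque": the same for the moment, N m; "width": opening from 0.0 (shut) to 1.0 (fully open); "gripper_force": force on a finger pad.
Only numpy, scipy, OpenCV 4.12 (cv2) and the standard library are available. Lean on these libraries where they do the work, as an engineer would, in place of code of your own. Each camera call takes 0.05 s, during which the arm holds its last target. There are 200 camera calls.

TASK

I want to pin my shopping slip to the recipe card. Take the wide steel clip off the rim of the bamboo caddy by squeezing its two handles, and bring it to the card standing in the wooden block. Finish holding it there, squeezed wide open, astride the middle of the card's top edge with one jaw well down in front of the card and one behind and the clip not touching the card, so I can slip the paper under before it bites; do not knock the card, and leave everything else where it stands.

Things in the scene. Friction and masses are not known exactly. Their poses are not given: they have to be found in the camera images.
- clip: Wide stainless spring clip, 60 mm wide, 52 g, parked upright on the caddy's far wall: handles up, jaws down, biting the 6 mm wall. Origin: middle of the pivot barrel (9 mm thick), resting on the rim; z up to the handles, y along the hinge and the wall, x across the jaws. Two like levers, a on +x and b on -x, move together; the jaws reach 36 mm below the origin
- clip_grip (a point): Midway between the handles, 28 mm above the clip's origin. Handles: plates 36 mm wide (y), 2.4 mm thick, 3 to 42 mm above the origin, leaning apart as a V: 42 mm over their tops as parked, 16 mm at the stop (parallel, upright). Squeezed along x they open the jaws; the spring pushes back on each with 7 N as parked, 11 N at the stop, and shuts the clip when let go
- lip_a (a point): Middle of the inner face of the jaw lip of lever a (on the clip's +x side), 32 mm below the clip's origin when shut, 29 mm when wide open; the lip is a strip 60 mm long and 9 mm high
- lip_b (a point): The same point on lever b (the clip's -x side); between the two lips lies the gape: 0 shut, 6 mm as parked, about 26 mm at the stop
- clip_lever_a (a joint): Opening of each lever of the clip (b moves alike), rad: 0 shut, 0.09 as parked on the caddy wall, 0.42 at the stop (handles squeezed fully together)
- caddy: Loose bamboo caddy box, 110 (x) x 180 (y) x 95 mm high, walls 6 mm, 0.75 kg, holding cartons and a jar lower than its rim; a narrow wooden peg (not wanted) sits on its near wall (-x). Origin: centre of its underside, z up. The steel clip is on its far wall (+x), whose middle plane is at x = +52 mm, anywhere within 40 mm of that wall's middle
- card_stand: Loose oak block 55 (x) x 170 (y) x 24 mm, 0.6 kg, with a stiff white recipe card standing upright in its slot: card 150 mm wide (y), 3 mm thick (x), its top edge 130 mm above the table. Origin: centre of the block's underside, z up
- card_top (a point): Middle of the card's top edge; x normal to the card, y along the edge, z up
- ramekin: Blue ceramic ramekin, 83 mm across, 45 mm high, a bystander; origin at the centre of its underside
- pitcher: Small glass pitcher, 90 mm across without its handle, 120 mm high, a bystander; origin at the centre of its underside
- pump_bottle: Empty stainless push-pump bottle, 68 mm across, 188 mm high, a bystander; origin at the centre of its underside
- whisk: Steel whisk lying down, 280 mm long along its x, 43 mm high at the balloon, a bystander; origin on the table under the front of its handle
- notepad: Notepad 140 x 90 x 10 mm with a pencil on it, a bystander; origin at the centre of its underside
- griddle: Square black griddle 250 x 250 x 30 mm on a 50 mm high hob, handle towards its -y, a bystander; origin at the centre of its underside
There are look-alikes about, which are no part of the job. Leave any orange or yellow look-alike of the clip alone. What is shaped like the card_stand but green is not meant.

How it is judged:
By the outcome, as a careful person would: the job done as asked, in the order asked, and still so for the second after the job is handed in, while the arm keeps its last pose, push and grip.
It also fails if it takes over 32 s, if anything falls off the work surface, if the arm or the gripper's body presses on something with over 40 N, if the wrist force passes 120 N, or if a joint passes its speed limit or range.

## Working session

There is one attempt and no reset: what is moved stays moved. The work goes in short steps, Python scripts to look and compute and a shell command to move; the robot and the scene stay as the last step left them, time stands still between calls to the robot, and variables do not carry over. Pictures are saved under pics/ and viewed, at most 10 in all, crops included, and the job is handed in when it is done.

```bash
mkdir -p pics; python3 - <<'E'
from cell import arm
import cv2,numpy as np,pickle
s=arm.observe();print(s, arm.grip_point_offset)
d={}
for n in("scene","side","wrist"):
    im=arm.get_image(n);d[n]=im
    cv2.imwrite(f"pics/{n}0.png",im["frame"][:,:,::-1])
    print(n,{k:np.round(v,3).tolist() for k,v in im.items() if k!="frame"})
pickle.dump(d,open("d0.pkl","wb"))
E
```

```text
{'clock': 0.0, 'joints': array([ 1.11041007,  0.43522383,  0.02496437,  1.57411727, -0.01159595,
        1.13400729, -0.0750996 ]), 'dq': array([ 7.05469879e-04,  5.39681226e-05, -2.07967240e-03,  1.04931030e-04,
       -3.25851230e-04, -6.65439169e-04, -1.39743214e-03]), 'joint_efforts': array([-1.34574805e-06, -6.67848873e+01,  9.84908268e-01, -3.14464116e+01,
       -6.04780577e-02,  4.26665065e-02,  1.26370765e-04]), 'position': array([ 0.21863958, -0.58494658,  0.22593656]), 'ee_rot': array([-3.08994559e+00, -5.58647338e-01,  6.73480836e-04]), 'force': array([0.23680939, 0.29313119, 0.16265063]), 'ft_torque': array([-2.79396510e-03,  9.92021016e-03,  8.14719884e-05]), 'gripper_force': 0.0, 'width': 1.0035836871077635} 0.0188
scene {'intrinsics': [[452.871, 0.0, 320.459], [0.0, 452.871, 199.264], [0.0, 0.0, 1.0]], 'rvec': [2.394, 0.775, -0.248], 'tvec': [-0.431, -0.175, 1.675]}
side {'intrinsics': [[375.074, 0.0, 322.116], [0.0, 375.074, 197.255], [0.0, 0.0, 1.0]], 'rvec': [0.816, -2.489, 1.189], 'tvec': [0.402, 0.29, 1.221]}
wrist {'intrinsics': [[354.505, 0.0, 318.203], [0.0, 354.505, 198.167], [0.0, 0.0, 1.0]], 'mount': [[-0.0, -0.961, -0.278, 0.076], [1.0, 0.0, -0.001, -0.0], [0.001, -0.278, 0.961, -0.158], [0.0, 0.0, 0.0, 1.0]]}
```

View pics/scene0.png

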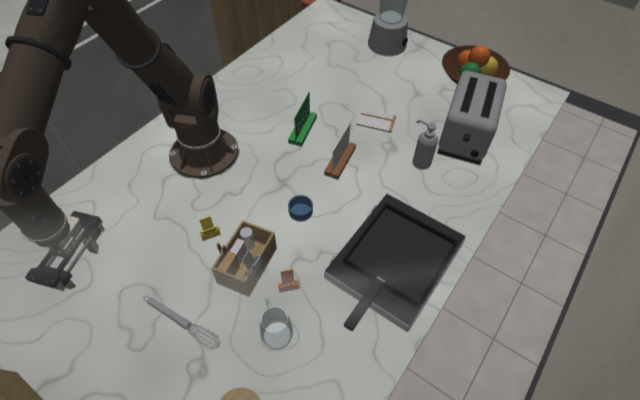

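View pics/side0.png

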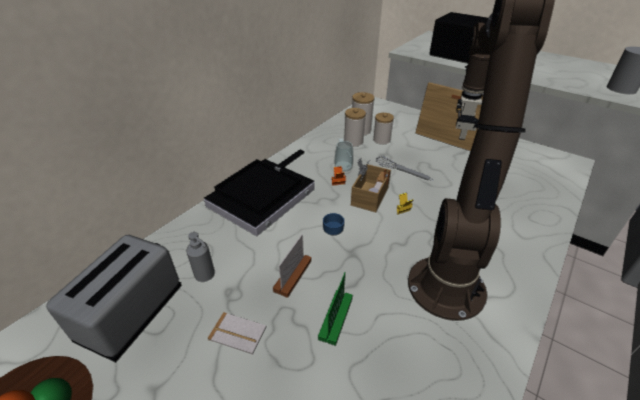

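The scene view shows the caddy near (245,258), with the steel clip on its far wall near (255,262), and the oak stand and card near (341,155). The side view shows the caddy at (370,187) and the card at (292,265). I'll zoom in on these.

```bash
cat > h.py <<'E'
import numpy as np,cv2,pickle
from scipy.spatial.transform import Rotation as R
def ray(im,u,v):
    K=im["intrinsics"];Rm=R.from_rotvec(im["rvec"]).as_matrix();c=-Rm.T@im["tvec"]
    d=Rm.T@np.linalg.solve(K,[u,v,1.]);return c,d/np.linalg.norm(d)
def onz(im,u,v,z):
    c,d=ray(im,u,v);return c+d*(z-c[2])/d[2]
def proj(im,P):
    return cv2.projectPoints(np.array(P,float).reshape(-1,3),np.array(im["rvec"],float),np.array(im["tvec"],float),im["intrinsics"],None)[0].reshape(-1,2)
def tri(i1,p1,i2,p2):
    a,b=ray(i1,*p1);c,d=ray(i2,*p2)
    t=np.linalg.lstsq(np.stack([b,-d],1),c-a,rcond=None)[0]
    x,y=a+b*t[0],c+d*t[1];return (x+y)/2,np.linalg.norm(x-y)
E
python3 - <<'E'
from h import *
d=pickle.load(open("d0.pkl","rb"))
def crop(n,x,y,w=80,h=60):return cv2.resize(d[n]["frame"][y:y+h,x:x+w,::-1],(400,300),interpolation=cv2.INTER_CUBIC)
a=np.vstack([np.hstack([crop("scene",205,217,100,75),crop("scene",300,122)]),np.hstack([crop("side",325,150),crop("side",255,235)])])
cv2.imwrite("pics/c1.png",a)
E
```

```text
(no output)
```

View pics/c1.png

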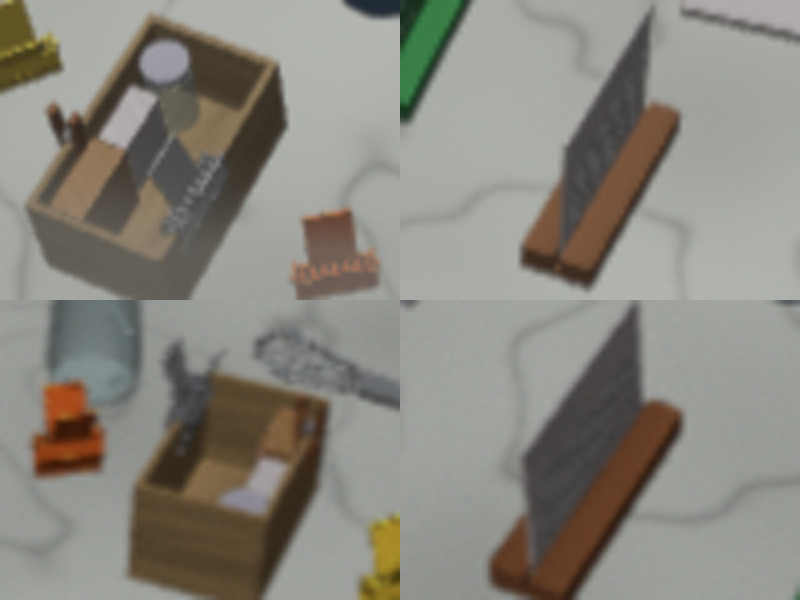

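The crops show the caddy rim, the steel clip biting its far wall (dark plates, teeth near (190,200) in the top-left crop), and the card's top edge in both views.

```bash
python3 - <<'E'
from h import *
np.set_printoptions(precision=4,suppress=True)
d=pickle.load(open("d0.pkl","rb"));s,w=d["scene"],d["side"]
print("rim scene");S=[onz(s,*p,.095) for p in[(243.75,220.75),(275,233.25),(246.3,282.5),(212.5,269)]];print(np.array(S))
print("rim side");print(np.array([onz(w,*p,.095) for p in[(368,165),(390,170.4),(377.4,193),(352,188)]]))
A=onz(s,350.6,123.6,.13);B=onz(s,333.4,151.6,.13);print("card",A,B,np.linalg.norm(A-B),(A+B)/2,np.degrees(np.arctan2(*(A-B)[1::-1])))
A=onz(w,303,236,.13);B=onz(w,280,266,.13);print("card side",A,B,np.linalg.norm(A-B),(A+B)/2)
o=lambda x,y:(205+x/4,217+y/4)
for p in[(185,163),(145,182),(165,235),(225,165),(190,200)]:print(p,onz(s,*o(*p),.137),onz(s,*o(*p),.095))
o=lambda x,y:(325+x/5,150+(y-300)/5)
for p in[(175,345),(222,352),(185,390)]:print("side",p,onz(w,*o(*p),.137),onz(w,*o(*p),.095))
E
```

```text
rim scene
[[ 0.3762 -0.1862  0.095 ]
 [ 0.4815 -0.1653  0.095 ]
 [ 0.5194 -0.3373  0.095 ]
 [ 0.4145 -0.3617  0.095 ]]
rim side
[[ 0.4987 -0.331   0.095 ]
 [ 0.4041 -0.351   0.095 ]
 [ 0.3706 -0.1866  0.095 ]
 [ 0.4667 -0.1549  0.095 ]]
card [0.4241 0.3269 0.13  ] [0.4513 0.1821 0.13  ] 0.14732216983166477 [0.4377 0.2545 0.13  ] 100.64463797226307
card side [0.4334 0.1942 0.13  ] [0.4101 0.3335 0.13  ] 0.1412792774224916 [0.4217 0.2638 0.13  ]
(185, 163) [ 0.4985 -0.2852  0.137 ] [ 0.479  -0.2701  0.095 ]
(145, 182) [ 0.4861 -0.3126  0.137 ] [ 0.4661 -0.2985  0.095 ]
(165, 235) [ 0.524 -0.335  0.137] [ 0.5055 -0.3217  0.095 ]
(225, 165) [ 0.5219 -0.2702  0.137 ] [ 0.5033 -0.2544  0.095 ]
(190, 200) [ 0.5202 -0.305   0.137 ] [ 0.5016 -0.2906  0.095 ]
side (175, 345) [ 0.519  -0.2938  0.137 ] [ 0.5506 -0.3504  0.095 ]
side (222, 352) [ 0.4822 -0.3079  0.137 ] [ 0.512  -0.3652  0.095 ]
side (185, 390) [ 0.4778 -0.2425  0.137 ] [ 0.5075 -0.2965  0.095 ]
```

```bash
python3 -m creep '[[0.066,-0.031,-0.0025,0,0,0],[0.066,-0.031,-0.0025,0,0,0],[0.066,-0.031,-0.0025,0,0,0],[0.066,-0.031,-0.0025,0,0,0],[0.066,-0.031,-0.0025,0,0,0],[0.066,-0.031,-0.0025,0,0,0],[0.066,-0.031,-0.0025,0,0,0],[0.066,-0.031,-0.0025,0,0,0],[0.066,-0.031,-0.0025,0,0,0],[0.066,-0.031,-0.0025,0,0,0],[0.066,-0.031,-0.0025,0,0,0],[0.066,-0.031,-0.0025,0,0,0],[0.066,-0.031,-0.0025,0,0,0],[0.066,-0.031,-0.0025,0,0,0]]' -1 30
python3 -m creep '[[0,0,0,0,0,-0.0567],[0,0,0,0,0,-0.0567],[0,0,0,0,0,-0.0567],[0,0,0,0,0,-0.0567],[0,0,0,0,0,-0.0567],[0,0,0,0,0,-0.0567],[0,0,0,0,0,-0.0567],[0,0,0,0,0,-0.0567],[0,0,0,0,0,-0.0567],[0,0,0,0,0,-0.0567],[0,0,0,0,0,-0.0567],[0,0,0,0,0,-0.0567],[0,0,0,0,0,0],[0,0,0,0,0,0]]'
cat >> h.py <<'E'
def wrist(arm):
    s=arm.observe();im=dict(arm.get_image("wrist"))
    T=np.eye(4);T[:3,:3]=R.from_rotvec(s["ee_rot"]).as_matrix();T[:3,3]=s["position"]
    C=np.linalg.inv(T@im["mount"]);im["rvec"]=R.from_matrix(C[:3,:3]).as_rotvec();im["tvec"]=C[:3,3]
    return s,im
E
python3 - <<'E'
from cell import arm
from h import *
s,im=wrist(arm);print(s["clock"],s["position"],R.from_rotvec(s["ee_rot"]).as_matrix().round(3).tolist(),s["joints"].round(2))
pickle.dump(im,open("w1.pkl","wb"));cv2.imwrite("pics/w1.png",im["frame"][:,:,::-1])
E
```

```text
clock: 1.32
position: [0.5049, -0.2922, 0.2406]
ee_rot: [-3.091, -0.559, 0.001]
force: [-1.1, -0.9, -0.5]
width: 1.002
gripper_force: 0.0
clock: 2.48
position: [0.5041, -0.2935, 0.2405]
ee_rot: [-1.978, -2.44, -0.0]
force: [0.1, 0.3, 0.9]
width: 0.999
gripper_force: 0.0
2.4833 [ 0.50408323 -0.29349709  0.24046864] [[-0.207, 0.978, -0.0], [0.978, 0.207, 0.0], [0.0, -0.0, -1.0]] [ 0.73  0.39 -0.41  1.63  0.17  1.15  0.49]
```

View pics/w1.png

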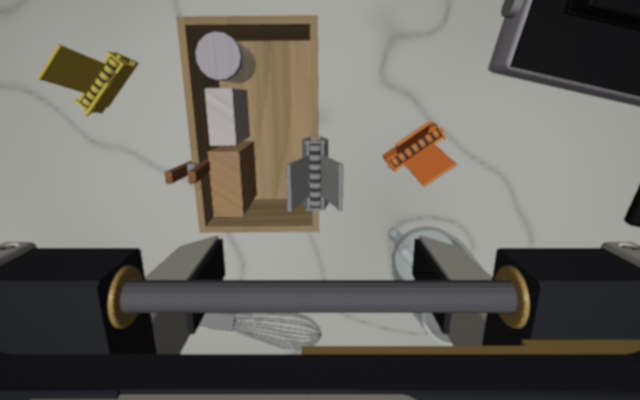

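The wrist view shows the clip's hinge at about (316,174). The handle tops are at x≈289 and x≈342, y 162–210, and the caddy's far-wall outer edge runs from (318,15) to (318,232).

```bash
python3 - <<'E'
from h import *
np.set_printoptions(precision=4,suppress=True)
im=pickle.load(open("w1.pkl","rb"));f=im["frame"]
cv2.imwrite("pics/w1c.png",cv2.resize(f[120:240,260:380,::-1],(600,600),interpolation=cv2.INTER_CUBIC))
P={k:onz(im,*p,z) for k,p,z in[("r1",(318,15),.095),("r2",(318,232),.095),("l1",(180,17),.095),("l2",(203,232),.095),("ha",(342,186.5),.1415),("hb",(289,186.5),.1415),("hin",(316,174),.105)]}
for k,v in P.items():print(k,v)
e=P["r1"]-P["r2"];print("yaw r",np.degrees(np.arctan2(-e[0],e[1])));e=P["l1"]-P["l2"];print("yaw l",np.degrees(np.arctan2(-e[0],e[1])))
print((P["ha"]+P["hb"])/2,np.linalg.norm(P["ha"]-P["hb"]))
E
```

```text
r1 [ 0.4768 -0.1609  0.095 ]
r2 [ 0.5139 -0.3369  0.095 ]
l1 [ 0.3724 -0.1844  0.095 ]
l2 [ 0.4109 -0.3586  0.095 ]
ha [ 0.5201 -0.2796  0.1415]
hb [ 0.4814 -0.2878  0.1415]
hin [ 0.5006 -0.2821  0.105 ]
yaw r 11.903489906253588
yaw l 12.464443775194416
[ 0.5007 -0.2837  0.1415] 0.039549824829916404
```

View pics/w1c.png

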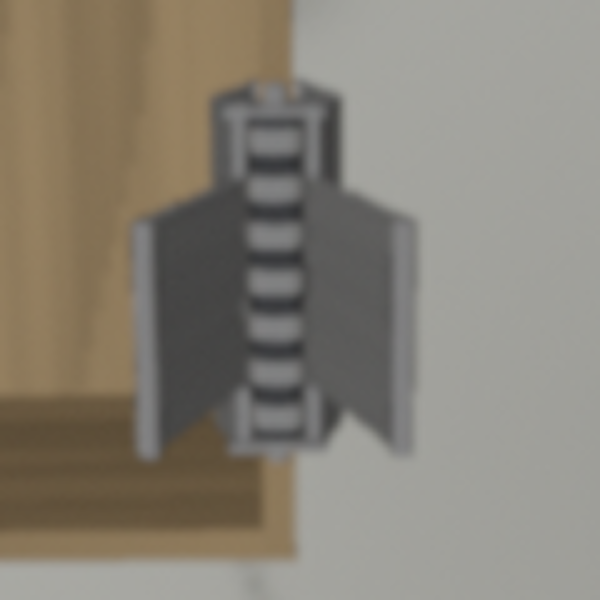

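```bash
python3 -m creep '[[0.0238,-0.0042,0,0,0,0],[0,0,0.042,0,0,0],[0,0,0.042,0,0,0],[0,0,0.042,0,0,0],[0,0,0.042,0,0,0],[0,0,0.042,0,0,0],[0,0,0.042,0,0,0],[0,0,0.042,0,0,0],[0,0,0.025,0,0,0],[0,0,0.0075,0,0,0],[0,0,0,0,0,0],[0,0,0,0,0,0],[0,0,0,0,0,0]]' -1
python3 - <<'E'
from cell import arm
from h import *
s,im=wrist(arm);print(s["clock"],s["position"],s["ee_rot"])
pickle.dump(im,open("w2.pkl","wb"));cv2.imwrite("pics/w2.png",im["frame"][:,:,::-1])
E
```

```text
clock: 3.62
position: [0.5013, -0.2846, 0.1112]
ee_rot: [1.973, 2.442, 0.001]
force: [0.1, 0.3, 0.1]
width: 0.993
gripper_force: 0.0
3.6167 [ 0.50130658 -0.28460127  0.11118597] [1.97336078e+00 2.44237845e+00 5.14487515e-04]
```

View pics/w2.png

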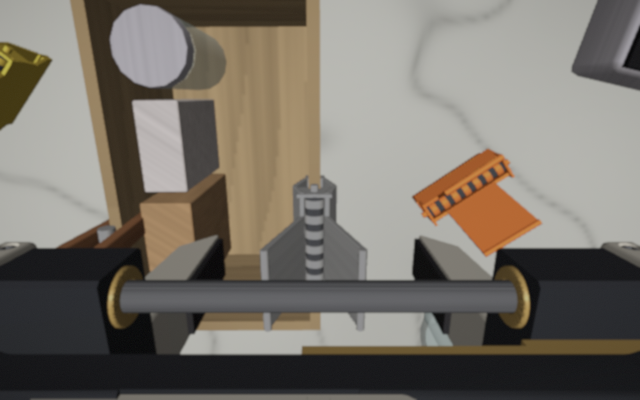

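The handles are centred at x≈314.5 against the finger midline at 318.3, so I'll shift about 1.3 mm along −y, go slightly lower, and close.

```bash
python3 -m creep '[[0,-0.003,0.005,0,0,0],[0,0,0,0,0,0],[0,0,0,0,0,0]]' -1 30; python3 -m creep '[[0,0,0,0,0,0],[0,0,0,0,0,0],[0,0,0,0,0,0],[0,0,0,0,0,0],[0,0,0,0,0,0],[0,0,0,0,0,0],[0,0,0,0,0,0],[0,0,0,0,0,0],[0,0,0,0,0,0],[0,0,0,0,0,0]]' 1 30
python3 - <<'E'
from cell import arm
from h import *
s,im=wrist(arm);print(s["clock"],s["position"],s["width"]*92,s["gripper_force"],s["force"])
pickle.dump(im,open("w3.pkl","wb"));f=im["frame"][100:350,160:480,::-1];g=arm.get_image("side")["frame"][150:210,325:405,::-1]
cv2.imwrite("pics/w3.png",np.hstack([cv2.resize(f,(400,300)),cv2.resize(g,(400,300),interpolation=cv2.INTER_CUBIC)]))
E
```

```text
clock: 3.92
position: [0.4994, -0.2848, 0.1083]
ee_rot: [1.974, 2.443, -0.0]
force: [1.1, 0.0, -0.0]
width: 0.997
gripper_force: 0.0
clock: 4.75
position: [0.5006, -0.2848, 0.1091]
ee_rot: [1.972, 2.443, 0.001]
force: [-0.0, 0.8, 10.8]
width: 0.325
gripper_force: 7.0
4.75 [ 0.50058445 -0.28476587  0.10914367] 29.86038499600067 6.982582707423717 [-4.29665534e-03  7.60549422e-01  1.07522078e+01]
```

View pics/w3.png

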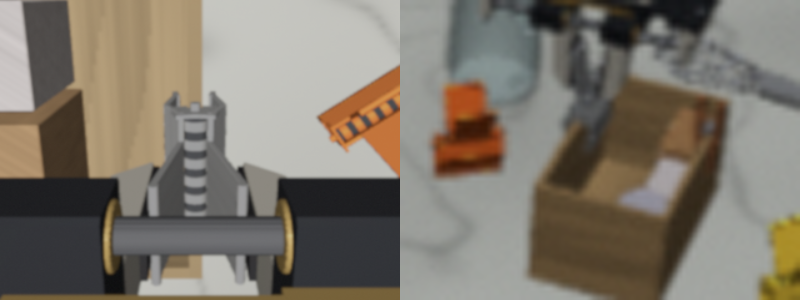

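The fingers have just met the handles (about 30 mm apart) and the caddy hasn't moved. I'll keep squeezing.

```bash
python3 -m creep '[[0,0,0,0,0,0],[0,0,0,0,0,0],[0,0,0,0,0,0],[0,0,0,0,0,0],[0,0,0,0,0,0],[0,0,0,0,0,0],[0,0,0,0,0,0],[0,0,0,0,0,0],[0,0,0,0,0,0],[0,0,0,0,0,0]]' 1 30
```

```text
clock: 5.68
position: [0.4998, -0.2853, 0.1097]
ee_rot: [1.973, 2.442, -0.001]
force: [-4.3, 0.7, 15.4]
width: 0.125
gripper_force: 30.0
```

```bash
python3 - <<'E'
from cell import arm
from h import *
s,im=wrist(arm);print(s["clock"],s["position"],s["width"]*92,s["gripper_force"],s["force"],s["ft_torque"])
pickle.dump(im,open("w4.pkl","wb"));f=im["frame"][100:350,160:480,::-1];g=arm.get_image("side")["frame"][140:200,325:405,::-1]
cv2.imwrite("pics/w4.png",np.hstack([cv2.resize(f,(400,300)),cv2.resize(g,(400,300),interpolation=cv2.INTER_CUBIC)]))
E
```

```text
5.6833 [ 0.49978763 -0.28526762  0.10965127] 11.521763422433448 30.016502737998962 [-4.27072618  0.72428327 15.44453005] [0.10210345 0.91625046 0.10199198]
```

View pics/w4.png

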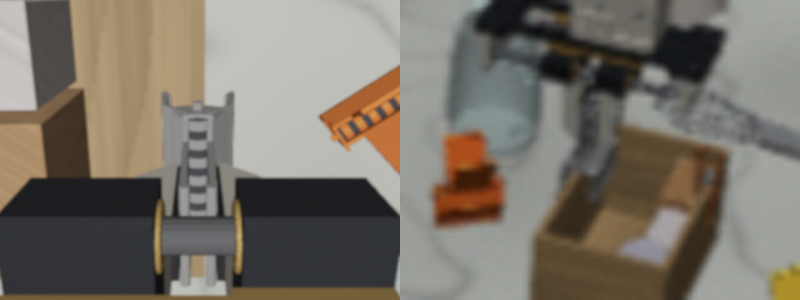

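The handles are squeezed parallel at the stop, so I'll lift.

```bash
python3 -m creep '[[0,0,-0.01,0,0,0],[0,0,-0.01,0,0,0],[0,0,-0.01,0,0,0],[0,0,-0.015,0,0,0],[0,0,-0.02,0,0,0],[0,0,-0.02,0,0,0],[0,0,-0.02,0,0,0],[0,0,-0.03,0,0,0],[0,0,-0.04,0,0,0],[0,0,-0.04,0,0,0],[0,0,-0.04,0,0,0],[0,0,-0.04,0,0,0],[0,0,-0.04,0,0,0],[0,0,0,0,0,0],[0,0,0,0,0,0]]'
python3 - <<'E'
from cell import arm
from h import *
s,im=wrist(arm);print(s["clock"],s["position"],s["width"]*92,s["gripper_force"],s["force"],s["ft_torque"])
pickle.dump(im,open("w5.pkl","wb"));a=arm.get_image("scene")["frame"];b=arm.get_image("side")["frame"]
cv2.imwrite("pics/w5.png",np.hstack([cv2.resize(im["frame"][60:360,160:480,::-1],(320,300)),cv2.resize(b[120:210,325:405,::-1],(267,300),interpolation=cv2.INTER_CUBIC),cv2.resize(a[200:300,200:270,::-1],(210,300),interpolation=cv2.INTER_CUBIC)]))
E
```

```text
clock: 7.03
position: [0.4999, -0.2849, 0.2432]
ee_rot: [1.973, 2.442, 0.001]
force: [-0.0, -1.1, -0.8]
width: 0.122
gripper_force: 30.0
7.0333 [ 0.49994701 -0.28488816  0.24319627] 11.221703559662839 29.999184608459473 [-0.04145117 -1.07551574 -0.7972645 ] [-0.05389224 -0.12061193 -0.01309081]
```

View pics/w5.png

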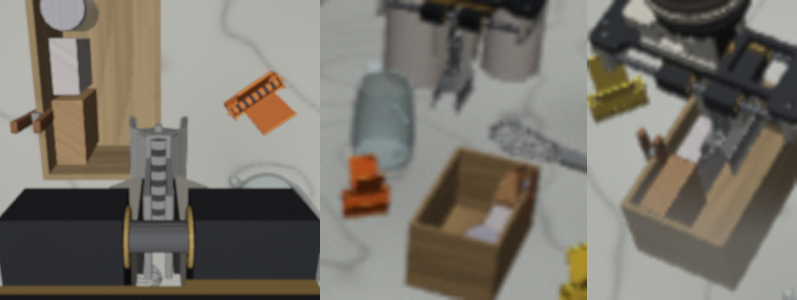

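The clip is held open and clear, and the caddy and neighbours haven't moved. Next I'll carry it high to a spot short of the card and measure the card with the wrist camera.

```bash
python3 -m creep '[[0.018,0.002,-0.03,0,0,0],[0.036,0.0036,-0.03,0,0,0],[0.074,0.0072,-0.03,0,0,0],[0.074,0.0072,-0.0275,0,0,0],[0.074,0.0072,0,0,0,0],[0.074,0.0072,0,0,0,0],[0.074,0.0072,0,0,0,0],[0.074,0.0072,0,0,0,0],[0.074,0.0072,0,0,0,0],[0.074,0.0072,0,0,0,0],[0.074,0.0072,0,0,0,0],[0.074,0.0072,0,0,0,0],[0.074,0.0072,0,0,0,0],[0.074,0.0072,0,0,0,0],[0.074,0.0072,0,0,0,0],[0.074,0.0072,0,0,0,0],[0.06,0.0072,0,0,0,0],[0.034,0.0036,0,0,0,0],[0,0,0,0,0,0],[0,0,0,0,0,0]]'
python3 - <<'E'
from cell import arm
from h import *
s,im=wrist(arm);print(s["clock"],s["position"],s["width"]*92,s["gripper_force"],R.from_rotvec(s["ee_rot"]).as_matrix().round(4).tolist(),s["joints"].round(2))
pickle.dump(im,open("w6.pkl","wb"));cv2.imwrite("pics/w6.png",im["frame"][:,:,::-1])
E
```

```text
clock: 8.85
position: [0.4447, 0.1896, 0.2899]
ee_rot: [1.97, 2.447, 0.001]
force: [-0.0, -0.0, 0.6]
width: 0.118
gripper_force: 30.0
8.85 [0.44469819 0.18955171 0.28989633] 10.879908764164497 29.999140799045563 [[-0.2134, 0.977, 0.0006], [0.977, 0.2134, 0.0], [-0.0001, 0.0006, -1.0]] [ 0.08  0.23 -0.71  1.77  0.16  1.21 -0.46]
```

View pics/w6.png

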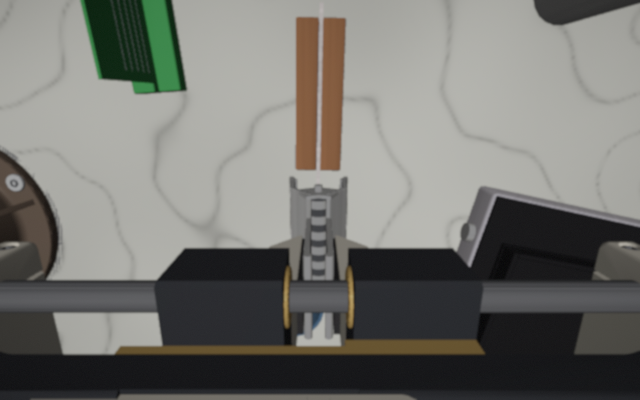

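The wrist view shows the card edge-on as a white line from (321,5) to about (318,168). The oak block runs from rows 18 to 170 and columns 296 to 345, and the open clip is at (319,190).

```bash
python3 - <<'E'
from h import *
np.set_printoptions(precision=4,suppress=True)
im=pickle.load(open("w6.pkl","rb"));f=im["frame"].astype(int)
for v in (2,5,8,12,20,60,100,140,160,168,172):print(v,f[v,312:328].sum(1)//3)
hsv=cv2.cvtColor(im["frame"],cv2.COLOR_RGB2HSV)
m=((hsv[...,0]<15)&(hsv[...,1]>90)).astype(np.uint8)*255;m[180:]=0;m[:,:280]=0;m[:,360:]=0
m=cv2.morphologyEx(m,cv2.MORPH_OPEN,np.ones((3,3)))
for v in (25,60,100,140,165):
    c=np.where(m[v])[0];print(v,c.min(),c.max(),end=" ")
    a=onz(im,c.min()-.5,v,.024);b=onz(im,c.max()+.5,v,.024);print(a,b,np.linalg.norm(a-b))
r=np.where(m.any(1))[0];a=onz(im,320,r.min()-.5,.024);b=onz(im,319,r.max()+.5,.024);print(r.min(),r.max(),a,b,np.linalg.norm(a-b),(a+b)/2)
for p in((321,5),(318.4,165)):print(onz(im,*p,.13))
E
```

```text
2 [162 163 162 163 162 162 162 164 165 166 165 164 162 161 161 161]
5 [162 163 163 163 162 162 163 167 171 172 171 167 164 161 162 162]
8 [163 163 163 163 163 163 164 168 173 175 174 168 164 162 162 161]
12 [163 164 164 164 164 163 165 171 175 176 173 169 164 162 163 162]
20 [ 89  90  89  88  87  94 117 147 166 169 157 130 103  93  93  93]
60 [ 94  92  92  91  90 103 137 164 169 159 133 107  97  96  96  95]
100 [ 94  93  90  89 101 131 160 171 166 145 117 100  98  97  97  96]
140 [ 92  91  90  95 117 149 170 171 154 123 102  99  99 100  98  97]
160 [ 93  90  90 102 135 164 174 165 140 113 101 100 101 100  99  97]
168 [ 94  92  94 110 145 173 178 165 135 109 101 100  99 100  99  97]
172 [178 179 178 178 178 178 178 178 179 179 179 179 179 179 179 179]
25 297 344 [0.3909 0.3305 0.024 ] [0.4419 0.3417 0.024 ] 0.052290036661116875
60 297 342 [0.3979 0.2955 0.024 ] [0.4481 0.3065 0.024 ] 0.05139936418949028
100 297 341 [0.4063 0.2533 0.024 ] [0.457  0.2643 0.024 ] 0.051804049274908226
140 297 339 [0.4153 0.2084 0.024 ] [0.4652 0.2193 0.024 ] 0.051046665341624144
165 296 338 [0.4201 0.1786 0.024 ] [0.4709 0.1897 0.024 ] 0.05206209758170609
18 169 [0.4143 0.3432 0.024 ] [0.4491 0.1793 0.024 ] 0.16755272331751858 [0.4317 0.2612 0.024 ]
[0.4168 0.3323 0.13  ]
[0.4426 0.2043 0.13  ]
```

```bash
python3 -m creep '[[0,0,0,0,0,0.01],[0.03,0,0,0,0,0],[0.045,0,0,0,0,0],[0.045,0,0,0,0,0],[0.04,0,0,0,0,0],[0.0225,0.0005,0,0,0,0],[0,0,0.03,0,0,0],[0,0,0.045,0,0,0],[0,0,0.045,0,0,0],[0,0,0.045,0,0,0],[0,0,0.045,0,0,0],[0,0,0.0275,0,0,0],[0,0,0,0,0,0],[0,0,0,0,0,0],[0,0,0,0,0,0]]'
python3 - <<'E'
from cell import arm
from h import *
s,im=wrist(arm);print(s["clock"],s["position"],s["width"]*92,s["gripper_force"],R.from_rotvec(s["ee_rot"]).as_matrix().round(4).tolist())
a=arm.get_image("scene");b=arm.get_image("side");pickle.dump((s,im,a,b),open("w7.pkl","wb"))
g=lambda f:cv2.resize(f[:,:,::-1],(400,300),interpolation=cv2.INTER_CUBIC)
cv2.imwrite("pics/w7.png",np.vstack([np.hstack([g(im["frame"][100:340,160:480]),g(a["frame"][105:180,300:400])]),np.hstack([g(b["frame"][205:280,250:350]),g(im["frame"][60:180,240:400])])]))
E
```

```text
clock: 10.15
position: [0.4326, 0.2601, 0.1951]
ee_rot: [2.0, 2.422, 0.002]
force: [0.0, 1.1, -0.7]
width: 0.118
gripper_force: 30.0
10.15 [0.43255127 0.26005851 0.19506286] 10.827403434650883 29.999184608459473 [[-0.1893, 0.9819, 0.001], [0.9819, 0.1893, 0.0006], [0.0004, 0.0011, -1.0]]
```

View pics/w7.png

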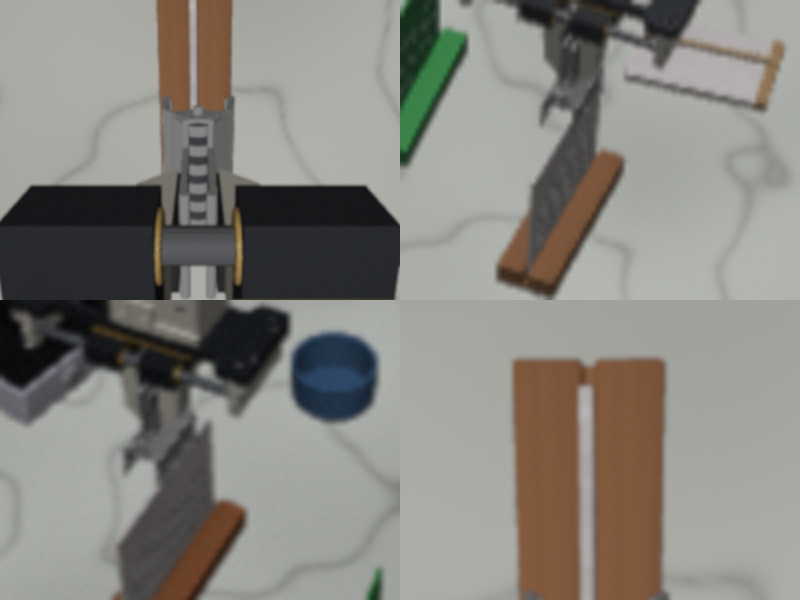

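The clip hovers above the card, open and square to it. The card line sits at column ≈314.5 against the clip's centre at ≈318.4, so I'll work out the shift numerically.

```bash
cat > m.py <<'E'
from h import *
def measure(s,im,r0,r1):
    f=im["frame"].astype(float);hsv=cv2.cvtColor(im["frame"],cv2.COLOR_RGB2HSV)
    T=R.from_rotvec(s["ee_rot"]).as_matrix();P=[]
    for v in range(r0,r1):
        w=np.clip(f[v,300:336].min(1)-110,0,None) # white vs wood (low blue)
        if w.sum()>0:P.append(T.T@(onz(im,(w*np.arange(300,336)).sum()/w.sum(),v,.13)-s["position"]))
    P=np.array(P);k=np.polyfit(P[:,0],P[:,1],1);print("card line y=",k[1]*1000,"mm at x=0; slope deg",np.degrees(k[0]),"resid mm",np.std(P[:,1]-np.polyval(k,P[:,0]))*1000)
    col=f[:,312:318].min(2).max(1);print({v:int(col[v]) for v in range(80,104,2)})
    for v in(93,94,95):print("end",v,(T.T@(onz(im,314.4,v,.13)-s["position"]))*1000)
E
python3 - <<'E'
from m import *
s,im,a,b=pickle.load(open("w7.pkl","rb"));measure(s,im,104,170)
for v in(110,140,170,178):print(v,im["frame"][v,308:322].min(1))
for v in(182,186,190):print(v,im["frame"][v,286:352].min(1))
E
```

```text
card line y= -1.4679390782461192 mm at x=0; slope deg -0.31827067775948326 resid mm 0.04440040040786548
{80: 159, 82: 159, 84: 156, 86: 112, 88: 64, 90: 63, 92: 64, 94: 129, 96: 168, 98: 171, 100: 171, 102: 173}
end 93 [76.93213801 -1.51341317 65.09113816]
end 94 [76.35446707 -1.51519942 65.09091126]
end 95 [75.77592662 -1.51698836 65.09068401]
110 [ 57  59  76 117 151 166 169 167 151 115  75  59  61  61]
140 [ 60  58  68  98 135 158 164 162 148 116  78  62  62  62]
170 [ 59  57  62  87 127 155 163 162 150 122  84  63  62  62]
178 [ 59  58  62  88 129 157 164 162 151 124  86  65  62  62]
182 [152 126  93  83  87  89  88  85  86 100 107  89  68  61  62  62  61  61
  61  62  60  60  59  57  61  88 132 161 169 166 154 126  89  67  63  63
  62  63  61  62  61  61  60  62  62  61  62  62  62  61  60  61  71  97
 114 108  92  87  87  83  91 123 154 165 168 167]
186 [163 144 105  82  89  90  88  83  80  95 108  94  71  62  61  62  61  62
  62  61  61  61  61  61  63  80 115 137 133 124 122 123 123 123 119 109
  91  75  68  65  64  63  63  64  63  63  62  62  62  61  61  60  68  93
 111 103  85  83  87  88  99 131 159 168 169 168]
190 [164 145 108  98 113 120 120 121 120 118 114 107 101  95  91  86  85  87
  89  88  87  88  87  89  89  90  89  91 103 120 130 131 132 131 125 112
  98  91  89  88  88  89  89  88  88  89  91  91  89  86  88  91  95  97
  97  98  99  99  98  97 105 134 160 169 169 169]
```

```bash
python3 -m creep '[[0.004,-0.005,0,0,0,-0.0027],[0,0,0,0,0,0],[0,0,0.01,0,0,0],[0,0,0.01,0,0,0],[0,0,0,0,0,0],[0,0,0,0,0,0],[0,0,0,0,0,0]]'
python3 - <<'E'
from cell import arm
from m import *
s,im=wrist(arm);print(s["clock"],s["position"],s["force"],s["ft_torque"],s["width"])
pickle.dump((s,im),open("w8.pkl","wb"));measure(s,im,104,165)
for v in(172,178,182,186,190):print(v,im["frame"][v,284:352].min(1))
E
```

```text
clock: 10.88
position: [0.4297, 0.261, 0.186]
ee_rot: [-1.993, -2.429, 0.0]
force: [0.4, -0.3, -0.0]
width: 0.124
gripper_force: 30.0
10.8833 [0.42968579 0.26101686 0.18598948] [ 0.35751187 -0.31523924 -0.03373358] [-0.04973139 -0.10774709  0.02918387] 0.12353215732506642
card line y= 1.0852313904783304 mm at x=0; slope deg 0.0877630239116939 resid mm 0.03019460672571329
{80: 159, 82: 159, 84: 156, 86: 140, 88: 80, 90: 58, 92: 57, 94: 57, 96: 89, 98: 138, 100: 146, 102: 146}
end 93 [76.86900807 -1.42366158 55.98318675]
end 94 [76.31496803 -1.425377   55.98323615]
end 95 [75.76009265 -1.427095   55.98328562]
172 [166 166 166 163 152 124  87  65  62  62  62  63  63  60  60  60  62  62
  61  62  62  61  61  60  60  61  59  59  57  56  56  75 115 149 161 162
 158 140 101  68  62  62  62  62  61  61  61  61  61  61  62  62  62  61
  60  60  61  60  60  59  59  57  56  75 112 143 154 156]
178 [158 157 156 153 143 124 105  98  94  90  84  79  73  65  60  61  61  61
  61  62  62  62  61  61  61  60  59  58  58  56  58  75 116 148 160 162
 158 140 100  67  63  62  62  62  61  61  60  60  60  
[... 219 characters left out ...]
159 161
 157 139 100  68  62  62  62  61  61  61  62  60  61  61  61  61  62  61
  72  96 114 108  92  87  86  82  77  91 129 158 165 166]
186 [162 163 164 164 156 137 109  93  87  82  80  95 106  93  70  62  61  61
  62  62  62  61  62  63  63  63  63  63  63  71  91 112 121 123 123 122
 119 108  92  74  68  66  64  64  64  62  62  61  61  62  61  61  61  60
  69  93 111 103  85  83  87  89  84  95 129 159 167 168]
190 [167 167 167 166 159 145 128 120 120 121 121 118 113 106 100  96  89  85
  85  87  89  88  87  87  88  89  89  89  88  91 103 120 129 132 131 131
 125 112  98  91  88  88  88  88  88  88  89  89  90  92  89  86  87  90
  94  97  97  98  98  99  99  96  94 102 132 159 167 168]
```

The card line is at column 318.7 and the clip at 318.0, so they're centred to about 0.4 mm. I'll descend in two steps.

```bash
python3 -m creep '[[0,0.0008,0.015,0,0,0],[0,0,0.015,0,0,0],[0,0,0.015,0,0,0],[0,0,0.01,0,0,0],[0,0,0,0,0,0],[0,0,0,0,0,0],[0,0,0,0,0,0]]'
python3 - <<'E'
from cell import arm
from m import *
s,im=wrist(arm);print(s["clock"],s["position"],s["force"],s["ft_torque"],s["width"])
pickle.dump((s,im),open("w9.pkl","wb"))
for v in(120,150,175,182,186,190):print(v,im["frame"][v,290:348].min(1))
E
```

```text
clock: 11.52
position: [0.4301, 0.2613, 0.1642]
ee_rot: [-1.992, -2.429, -0.0]
force: [-0.4, -0.4, -0.0]
width: 0.121
gripper_force: 30.0
11.5167 [0.43006223 0.26126309 0.16416745] [-0.44544594 -0.42925575 -0.0053623 ] [ 0.04008084 -0.10559569  0.00546306] 0.1210281717808582
120 [ 62  60  60  61  59  60  60  60  61  61  61  61  60  59  59  60  60  59
  60  58  58  58  56  57  77 119 154 167 169 168 161 139  97  65  60  61
  61  62  61  59  59  59  60  60  62  61  61  61  60  60  59  59  59  59
  59  59  58  58]
150 [ 62  63  60  60  61  60  60  60  61  61  61  61  62  61  60  60  60  60
  60  59  59  58  57  57  70 106 141 159 164 162 152 125  86  63  61  62
  61  61  61  61  60  60  60  61  61  61  62  61  60  60  59  59  60  59
  59  58  57  57]
175 [ 66  67  66  64  62  61  60  61  61  61  62  62  62  60  60  60  60  59
  60  59  57  57  57  57  71 108 144 162 167 165 156 128  90  64  61  61
  61  62  61  60  61  60  61  61  62  63  62  61  61  60  60  60  61  63
  63  64  62  59]
182 [ 88  88  87  85  87 101 107  88  67  61  61  61  61  62  61  61  61  60
  60  60  57  57  56  56  68 101 135 153 157 155 146 121  86  64  62  62
  62  62  61  61  60  61  60  60  61  62  61  61  71  96 113 107  92  86
  86  82  73  65]
186 [ 88  90  87  80  77  93 104  90  68  61  61  62  61  61  62  62  62  62
  61  61  61  61  63  70  92 112 121 122 123 122 118 108  90  75  67  66
  65  64  64  63  62  61  61  62  62  62  62  61  69  92 110 102  84  81
  87  88  83  70]
190 [114 118 121 121 120 117 112 106 100  94  89  86  84  87  88  88  87  87
  88  88  88  89  89  91 102 119 129 131 132 130 124 111  97  89  87  88
  88  88  88  88  89  89  89  91  89  85  86  89  94  95  96  97  98  99
  99  97  91  80]
```

Centred to within 0.3 px, with no contact force. Now the last 12 mm.

```bash
python3 -m creep '[[0,0,0.01,0,0,0],[0,0,0.01,0,0,0],[0,0,0.01,0,0,0],[0,0,0,0,0,0],[0,0,0,0,0,0],[0,0,0,0,0,0],[0,0,0,0,0,0],[0,0,0,0,0,0]]'
python3 - <<'E'
from cell import arm
from m import *
s,im=wrist(arm);print(s["clock"],s["position"],s["force"],s["ft_torque"],s["width"])
for v in(120,150,175,182,186):
    w=np.clip(im["frame"][v,305:332].min(1).astype(float)-65,0,None);print(v,(w*np.arange(305,332)).sum()/w.sum())
w5=pickle.load(open("d0.pkl","rb"))
# has the stand/card moved? compare block mask centroids in the scene and side views, before and after
for n,(x,y,w,h) in dict(scene=(320,140,50,45),side=(265,250,60,50)).items():
    c=[]
    for f in(w5[n]["frame"],arm.get_image(n)["frame"]):
        q=cv2.cvtColor(f,cv2.COLOR_RGB2HSV)[y:y+h,x:x+w];m=((q[...,0]<15)&(q[...,1]>110)).astype(np.uint8);M=cv2.moments(m,True);c.append((M["m10"]/M["m00"],M["m01"]/M["m00"],M["m00"]))
    print(n,np.round(c,2).tolist())
E
```

```text
clock: 12.23
position: [0.4301, 0.2612, 0.1523]
ee_rot: [1.993, 2.429, 0.0]
force: [-0.6, -0.0, -0.1]
width: 0.123
gripper_force: 30.0
12.2333 [0.43013768 0.26119722 0.15226549] [-0.55921266 -0.02893342 -0.05587074] [ 0.0382013  -0.06053364  0.02799004] 0.12298499114447195
120 318.2
150 318.03779527559055
175 318.0450450450451
182 318.0578125
186 317.9977064220183
scene [[20.16, 22.13, 306.0], [20.28, 21.97, 307.0]]
side [[27.51, 27.52, 444.0], [27.47, 27.52, 444.0]]
```

```bash
python3 -c "
from cell import arm
print(arm.sign_off())"
```

```text
the job is handed in; nothing more can be done
None
```

The clip is off the caddy and held squeezed wide open astride the middle of the card's top edge, with its lips about 17 mm down by my estimate; there was no contact force and the card block had not moved. It was handed in at about 12.3 s, but I viewed 11 pictures, one over the limit of 10.

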